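Load a culture dish into the plate reader and start the count

ROBOT

A 6-joint arm with a two-finger parallel gripper is mounted at the origin on a cart in front of the work surface, level with it; the furniture and walls round the work are solid. World frame = base frame: x ahead of the robot, y to its left, z up, the work surface at z = 0. Lengths are in m, angles in rad, forces in N, time in s.
With the tool pointing down it reaches from about 0.425 to 0.95 m from the base axis. Payload 3.5 kg.
Tool frame: the origin (TCP) lies at the very end of the fingers, on their centre line; the grasp point (between the pads) lies 19 mm behind it; z points along the fingers, y is the line along which they close (so a half turn about z gives the same grasp; the last joint's range is limited). The gripper opens to 85 mm and grips with 20 to 120 N. Pads are 22 mm wide; open, the fingers measure 114 mm over their backs; the gripper's body (76 mm by 85 mm) begins 54 mm behind the grasp point. The pads swing forward as they close: fully open they stand 13 mm farther back than shut.
Start: joints at [1.158, 0.286, 1.577, -0, 1.279, -0.15], TCP at [0.175, 0.652, 0.194] pointing down, gripper open.
Joint ranges: [-2.77, 2.77], [-0.9, 2.22], [0.21, 2.48], [-1.53, 4.67], [0.24, 2.81], [-2.84, 2.84]. Speed limits (rad/s): [2.79, 2.79, 3.14, 3.14, 3.14, 3.14].

INTERFACE

Orientations are given as a unit quaternion [x, y, z, w].
In Python, from rig import * gives the robot as it stands.
- The arm moves only by the tool play_rows, never from a script. Its argument "increments" is one flat list of numbers, 4 for each row, row after row: the shift along the world's x, y, z in mm, then the turn about the world's z in degrees. In form: [x, y, z, twist, x, y, z, twist, ...]. A call has 1 to 8 rows; each row shifts and turns the commanded pose from where the row before left it; what a row does not reach is not made up. A row lasts 1/12 s, in which the tool goes at most 41.7 mm and 7.16 degrees, less where a joint would pass 70% of its speed; a pose out of reach is approached as far as the arm can. A call is refused whole if a number of a shift passes 41.7 or a number of a turn 7.16, either way. A call with a gripper value outside its range is refused whole. "gripper" is the opening, from -1 (shut) to 1 (fully open), set as the call begins (left out, the last holds). The fingers move at their own pace and stop on an object; "grip_force" is the grip in N (left out, the last holds). Time passes only in rows, so rows that do not move let the fingers close. It gives the time, the measured TCP pose, the force, the opening and the grip force at its end, in the units of the state.
- read_state(): the state, without advancing time (a new reading comes with each control period).
- camera(name): name is "scene" or "top"; returns a dict with "pixels" (420x560x3 uint8, red, green, blue), "vfov" (degrees; the focal length in pixels is half the picture's height over the tangent of half this angle, whatever the lens; pixels are square), "cx", "cy" (the principal point, pixels), "R" (3x3) and "t" (3): a world point X has camera coordinates R X + t. Camera axes: x right, y down, z forward; pixel columns grow to the right and rows downward; lengths in m; the calibration is good to about 2 mm. A picture is of the moment at which its call begins. There is no depth.
- hand_in(): hands the job in; it is judged then, once.
Trained networks look in a picture, given as the dict that the camera call returned (one of the last four; its "shot" number tells which), for a name from the list of things; names that differ only in an ending like _2 or _b are one class to them, and where a whole thing is asked for, a point or a joint stands for the part that bears it (a point fixed in the world has none). Each returns a list of dicts, best first, with "score" (0 to 1); they miss things now and then, are a little off and sometimes report something else, mostly with a low value. They report only what shows in the picture. A call takes as long as a camera call.
- search_frame(query, picture): "centre" ([row, column] in pixels, amid what is visible of it).
- landmark_of(query, picture): "centre" ([row, column] in pixels: a listed point, or the origin of a listed thing).
The state is a dict: "time": time; "joint_positions": joint angles; "joint_velocities": joint speeds; "tau": joint torques, N m; "eef_pos": TCP position; "ee_rot": TCP orientation; "wrist_force": force on the tool from outside, world axes, zero at the start; "moment": the same for the moment, N m; "grip_width": finger opening in m; "grasp_force": force on a finger pad.
Only numpy, scipy, OpenCV 4.12 (cv2) and the standard library are available. Lean on these libraries where they do the work, as an engineer would, in place of code of your own. Each camera call takes 0.05 s, during which the arm holds its last target. There are 200 camera calls.

TASK

Slide the dish with the pink agar along the plate reader's metal deck, between the guide rails and in under the hood, and feel for the moment when its foot drops fully home into the shallow seat there; push gently, because the dish cracks easily, and keep it flat on the deck all the way. Then press the green start button fully down and let go, leaving the dish in its seat and the other things on the bench where they are.

Things in the scene. Friction and masses are not known exactly. Their poses are not given: they have to be found in the camera images.
- dish: Closed culture dish with pink agar, loose, on the reader's front deck. 15 mm tall: clear lid 91 mm across from 4 to 15 mm above the underside, below it a foot 86 mm across. 0.03 to 0.06 kg. Origin at the centre of its underside, z up. Slippery plastic (friction about 0.3), too wide to grip: push the lid's rim. It cracks if fingers press it with over 15 N; sliding takes under 2 N.
- reader: White plate reader, 340 x 190 mm, fixed, facing the robot. Origin on the bench under its centre; x runs from its front edge (x = -170 mm) into the hood, y to its left, z up. Metal deck at z = 34 mm from x = -170 to -30 mm. Dish origin z: 34 mm on the deck, 32 on the carriage beyond, 28.5 when seated. Half in, it may hang tilted until a push of a few N sends it home.
- reader_mouth (a point): Point on the deck surface, reader x = -77 mm, y = 0, z = 34: here the parallel guide rails begin, 93.4 mm apart (inner faces), tops 14 mm above the deck, running on right through the hood. In front of here they flare out to 170 mm apart at x = -157 mm. Same axes as the reader.
- carriage_edge (a point): Reader x = -30 mm, y = 0, z = 32. From here on the channel's floor is a dark carriage, 2 mm below the deck, with the seat in it: a round pocket 88 mm across, 3.5 mm deep, on the middle line. The carriage stays where the last scan left it, unmeasured: seat centre at reader x = +25 to +55 mm. A seated dish meets the seat's wall and goes no further; pushing on, the force then climbs steeply.
- hood_front (a point): Middle of the top edge of the hood's opening, reader x = +22 mm, y = 0, z = 58 (24 mm above the deck). The hood's roof top is at z = 83 mm; a camera head on it, 154 mm high, begins at x = +104 mm. The seat lies largely under the hood, but fingers pushing the rim from behind stay in front of the hood wherever the seat is.
- start_button (a joint): Green start button on the shoulder to the right of the rails; 0 released, 0.006 m fully down. Springs back; fully down takes 4 N.
- start_button_top (a point): Centre of the top of the start button (26 mm across), at x = -30, y = -74 mm of the reader, right of the rails. Pressed straight down.
- next_dish: Bystander: culture dish with cream agar, 91 mm across, 15 mm tall, on the bench to the left of the reader. Origin at the centre of its underside.
- red_cap_bottle: Bystander: small dark bottle with a red cap, 20 mm across, 43 mm tall, on the bench left of the reader. Origin at the centre of its underside.
- vial: Bystander: small clear vial with a grey cap, 17 mm across, 49 mm tall, beside the bottle. Origin at the centre of its underside.
- marker: Bystander: blue marker pen, 131 mm long, 13 mm thick, on the bench to the right of the reader. Origin at its middle, underneath.

How it is judged:
On the way, in this order (a step that is already met when the one before it is completed fails the run):
1. the dish lies home in its seat (z of dish in the frame of reader between 0.0265 and 0.0297 m and x of dish in the frame of reader between 0.02 and 0.06 m and angle between dish's own z axis and vertical below 0.025 rad), for 0.3 s.
2. the start button is pressed fully down (value of joint start_button above 0.005 m).
At the end, for the whole second after the job is handed in: Pink dish level (0.025 rad) and at rest in the seat under the hood, its origin 26.5 to 29.7 mm above the reader's origin and 20 to 60 mm ahead of it; start button pressed past 5 mm of its 6 mm after that, and now released (under 1.5 mm down) (all of step 1 and linear speed of dish below 0.01 m/s and value of joint start_button below 0.0015 m); the robot touches nothing.
It fails at once if the fingers or the arm press on the dish with more than 15 N (contact force between dish and the fingers above 15 N or contact force between dish and the arm above 15 N).
It fails at once if the dish is tipped by more than 0.35 rad or lifted more than 10 mm off the deck (angle between dish's own z axis and vertical above 0.35 rad or z of dish in the frame of reader above 0.044 m).
It fails at once if a bystander (cream dish, bottle, vial or marker) is moved more than 20 mm (distance of any of next_dish, red_cap_bottle, vial, marker from where it was at the start of the episode above 0.02 m).
It also fails if it takes over 51 s, if anything falls off the work surface, if the arm or the gripper's body presses on something with over 40 N, if the wrist force passes 120 N, or if a joint passes its speed limit or range.

## Working session

There is one attempt and no reset: what is moved stays moved. The work goes in short steps, Python scripts to look and compute and a tool call to move; the robot and the scene stay as the last step left them, time stands still between calls to the robot, and variables do not carry over. Pictures are saved under pics/ and viewed, at most 10 in all, crops included, and the job is handed in when it is done.

Besides the shell and the picture viewer there is one more tool, called after "Call:" as name(argument=value, ...) on one line, values as JSON. play_rows: Moves the arm, as the interface text tells. Its arguments: {"type":"object","properties":{"increments":{"type":"array","items":{"type":"number"}},"gripper":{"type":"number"},"grip_force":{"type":"number"}},"required":["increments"]}

```bash
mkdir -p pics; cat > h.py <<'E'
from rig import *
import numpy as np, cv2
def ray(p,rc):
    f=p["pixels"].shape[0]/2/np.tan(np.radians(p["vfov"])/2)
    R=np.array(p["R"]);t=np.array(p["t"])
    d=R.T@np.array([(rc[1]-p["cx"])/f,(rc[0]-p["cy"])/f,1.]);return -R.T@t,d
def atz(p,rc,z):
    o,d=ray(p,rc);return o+d*(z-o[2])/d[2]
def proj(p,X):
    f=p["pixels"].shape[0]/2/np.tan(np.radians(p["vfov"])/2)
    c=np.array(p["R"])@np.array(X)+np.array(p["t"]);return [p["cy"]+f*c[1]/c[2],p["cx"]+f*c[0]/c[2]]
def save(p,n): cv2.imwrite("pics/"+n,p["pixels"][:,:,::-1])
E
python3 - <<'E'
from h import *
Z=dict(dish=.034,reader=0,reader_mouth=.034,carriage_edge=.032,hood_front=.058,start_button_top=.05,next_dish=0,red_cap_bottle=0,vial=0,marker=0)
for n in("scene","top"):
    p=camera(n);save(p,n+"0.png")
    print(n,ray(p,[210,280])[0].round(3))
    for q,z in Z.items():
        for d in landmark_of(q,p)[:2]: print(q,round(d["score"],2),np.round(d["centre"],1),atz(p,d["centre"],z).round(4))
print(read_state())
E
```

```text
scene [-0.114  0.348  0.476]
dish 0.78 [219.4 319.6] [ 0.5321 -0.1045  0.034 ]
reader 0.69 [210.3 309.7] [ 0.6272 -0.1421  0.    ]
reader_mouth 0.69 [209.  316.3] [ 0.573  -0.1228  0.034 ]
carriage_edge 0.81 [202.7 312.2] [ 0.6048 -0.1326  0.032 ]
carriage_edge 0.48 [210.2 312.3] [ 0.5753 -0.1143  0.032 ]
hood_front 0.71 [180.2 307.9] [ 0.662  -0.1554  0.058 ]
start_button_top 0.61 [190.9 343.7] [ 0.5929 -0.2065  0.05  ]
next_dish 0.73 [266.  190.3] [0.5421 0.1672 0.    ]
red_cap_bottle 0.69 [292.1 226. ] [0.4431 0.138  0.    ]
vial 0.88 [305.6 189.2] [0.4384 0.2036 0.    ]
vial 0.17 [218.6 322.6] [ 0.5818 -0.1472  0.    ]
marker 0.72 [226.7 404.2] [ 0.4737 -0.2847  0.    ]
top [ 0.426 -0.04   0.991]
dish 0.58 [200.2 306.7] [ 0.5319 -0.109   0.034 ]
reader 0.75 [157.4 322.1] [ 0.637  -0.1476  0.    ]
reader_mouth 0.65 [189.9 312.7] [ 0.5553 -0.1225  0.034 ]
carriage_edge 0.69 [164.4 319.6] [ 0.614  -0.1384  0.032 ]
hood_front 0.87 [139.2 326.8] [ 0.6658 -0.1519  0.058 ]
start_button_top 0.43 [175.7 351.3] [ 0.5857 -0.2069  0.05  ]
next_dish 0.97 [199.6 186.9] [0.5346 0.1647 0.    ]
red_cap_bottle 0.57 [241.2 195.6] [0.4395 0.1419 0.    ]
vial 0.5 [236.7 179. ] [0.4494 0.1799 0.    ]
{'time': 1.1, 'joint_positions': array([ 1.15800639e+00,  2.86307882e-01,  1.57668337e+00, -1.07272452e-05,
        1.27858582e+00, -1.49974565e-01]), 'joint_velocities': array([-0.00024612, -0.00012324,  0.00024794,  0.00044063, -0.00072823,
       -0.00070047]), 'tau': array([-6.38455349e-04, -4.05978262e+01, -2.92940712e+01, -2.41675534e-04,
        7.64691995e-04,  1.13354395e-05]), 'eef_pos': array([0.17532157, 0.65183043, 0.19432863]), 'ee_rot': array([1.31028289e-01, 9.91378630e-01, 6.05957855e-06, 7.09806336e-06]), 'wrist_force': array([-1.06753891,  0.68965008, -0.31277981]), 'moment': array([-0.03451571,  0.07499602,  0.00767055]), 'grasp_force': 0.0, 'grip_width': 0.08533474473681145}
```

View pics/scene0.png

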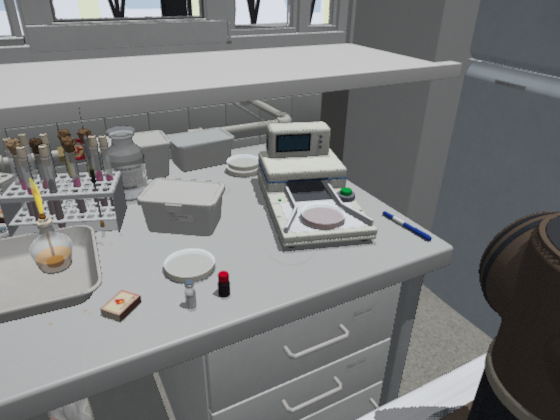

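View pics/top0.png

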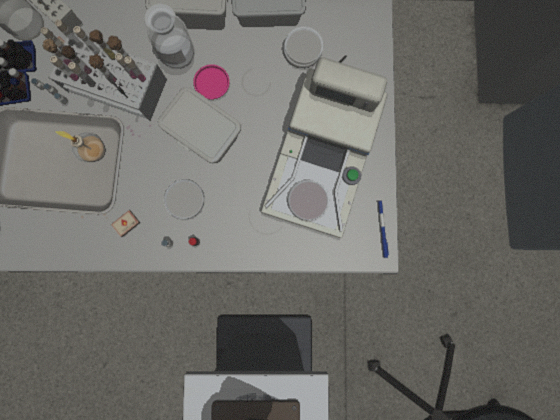

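```bash
cat > fit.py <<'E'
from h import *
from scipy.optimize import least_squares
P=dict(reader=(0,0,0),reader_mouth=(-.077,0,.034),carriage_edge=(-.03,0,.032),hood_front=(.022,0,.058))
obs=[];but=[];dish=[]
for k in range(3):
  for n in("scene","top"):
    p=camera(n)
    for q,X in P.items():
        for d in landmark_of(q,p)[:1]: obs.append((p,X,d["centre"]))
    but+=[(p,d["centre"]) for d in landmark_of("start_button_top",p)[:1]]
    dish+=[(p,d["centre"]) for d in landmark_of("dish",p)[:1]]
def W(v,X):
    c,s=np.cos(v[2]),np.sin(v[2]);return np.array([v[0]+c*X[0]-s*X[1],v[1]+s*X[0]+c*X[1],X[2]])
def res(v):
    r=[np.array(proj(p,W(v,X)))-c for p,X,c in obs]
    r+=[np.array(proj(p,W(v,(-.03,-.074,v[3]))))-c for p,c in but]
    r+=[np.array(proj(p,[v[4],v[5],.034]))-c for p,c in dish]
    return np.concatenate(r)
s=least_squares(res,[.64,-.145,-.28,.05,.53,-.107],loss="soft_l1");v=s.x
print(v.round(4),np.degrees(v[2]),np.abs(s.fun).reshape(-1,2).round(1).tolist())
p=camera("top");im=cv2.resize(p["pixels"][40:250,230:410,::-1],None,fx=4,fy=4,interpolation=cv2.INTER_CUBIC)[:,:]
def L(pts,col,close=False):
    q=np.array([[(proj(p,W(v,X))[1]-230+.5)*4,(proj(p,W(v,X))[0]-40+.5)*4] for X in pts]).astype(int)
    cv2.polylines(im,[q],close,col,1)
for y in(-.0467,.0467): L([(-.157,y*85/46.7,.048),(-.077,y,.048),(.022,y,.048)],(0,0,255))
L([(-.17,-.095,.034),(-.17,.095,.034),(.17,.095,.034),(.17,-.095,.034)],(255,0,0),True)
L([(.022,-.095,.083),(.022,.095,.083)],(0,160,0))
L([(-.03,-.0467,.033),(-.03,.0467,.033)],(255,0,255))
a=np.linspace(0,6.28,40)
L([(-.03+.013*np.cos(t),-.074+.013*np.sin(t),v[3]) for t in a],(0,255,255))
w=np.array([v[4],v[5]])-v[:2];c_,s_=np.cos(v[2]),np.sin(v[2]);dl=np.array([c_*w[0]+s_*w[1],-s_*w[0]+c_*w[1]]);print("dish in reader",dl)
L([(dl[0]+.0455*np.cos(t),dl[1]+.0455*np.sin(t),.049) for t in a],(255,255,0))
cv2.imwrite("pics/ov.png",im[190:790])
E
python3 fit.py
```

```text
[ 0.6415 -0.1472 -0.3104  0.0529  0.5306 -0.1089] -17.785814176497464 [[2.5, 4.7], [0.1, 0.6], [0.8, 0.1], [0.1, 0.7], [0.5, 0.1], [5.3, 2.9], [0.1, 0.6], [0.1, 1.2], [1.1, 4.0], [2.2, 2.5], [3.5, 0.1], [2.7, 0.8], [0.5, 0.0], [43.5, 17.1], [0.2, 1.8], [3.5, 1.5], [1.1, 1.9], [0.7, 0.0], [1.8, 0.6], [1.1, 0.0], [3.3, 3.4], [0.8, 0.0], [1.3, 2.0], [1.2, 1.4], [1.3, 1.5], [1.1, 3.1], [14.7, 42.4], [0.6, 1.6], [0.1, 1.4], [1.4, 0.8], [0.6, 1.1], [1.3, 1.4], [0.8, 1.0], [0.6, 1.7], [0.3, 1.3]]
dish in reader [-0.1173332   0.00264176]
```

View pics/ov.png

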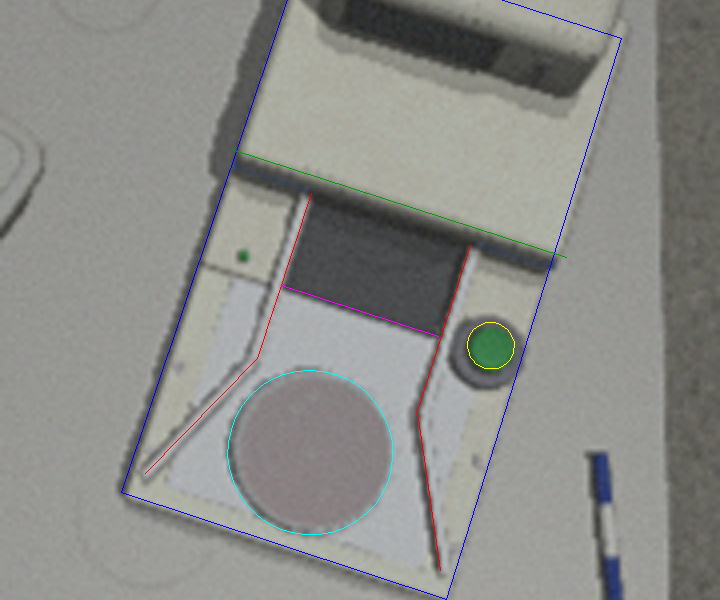

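Call:
play_rows(increments=[29,-27,0,-2.7,29,-27,0,0,29,-27,0,0,29,-27,0,0,29,-27,0,0,29,-27,0,0,29,-27,0,0,29,-27,0,0], gripper=-1)

```text
time: 3.92
eef_pos: [0.4085, 0.4344, 0.1946]
ee_rot: [0.154, 0.988, 0.0, 0.0]
wrist_force: [-0.4, 0.4, 0.3]
grip_width: -0.0001
grasp_force: 0.0
```

Call:
play_rows(increments=[12,-39,0,0,12,-39,0,0,12,-39,0,0,12,-39,0,0,12,-39,0,0,0,-39,0,0,0,-39,0,0,0,-39,0,0])

```text
time: 4.58
eef_pos: [0.4672, 0.122, 0.1946]
ee_rot: [0.154, 0.988, 0.0, 0.0]
wrist_force: [0.3, -0.1, 0.7]
grip_width: 0.0002
grasp_force: 0.0
```

Call:
play_rows(increments=[0,-39,0,0,0,-39,0,0,0,-39,0,0,0,-39,0,0,0,-39,0,0,0,0,0,0,0,0,0,0])

```text
time: 5.17
eef_pos: [0.4672, -0.0729, 0.1945]
ee_rot: [0.157, 0.988, 0.0, 0.0]
wrist_force: [0.2, 0.1, -0.0]
grip_width: 0.0004
grasp_force: 0.0
```

Call:
play_rows(increments=[-8,-13,-30,0,0,0,-35,0,0,0,-35,0,0,0,-30,0,0,0,-18,0,0,0,-8,0,0,0,0,0,0,0,0,0])

```text
time: 5.83
eef_pos: [0.46, -0.0835, 0.039]
ee_rot: [0.154, 0.988, -0.0, 0.0]
wrist_force: [0.6, -0.4, 0.5]
grip_width: -0.0
grasp_force: 0.0
```

```bash
python3 - <<'E'
from h import *
s=read_state();print(s["eef_pos"],s["wrist_force"])
p=camera("scene");im=cv2.resize(p["pixels"][150:270,230:400,::-1],None,fx=4,fy=4,interpolation=cv2.INTER_CUBIC);cv2.imwrite("pics/s1.png",im)
E
```

```text
[ 0.46000223 -0.08348814  0.03902582] [ 0.61570893 -0.41992803  0.47431813]
```

View pics/s1.png

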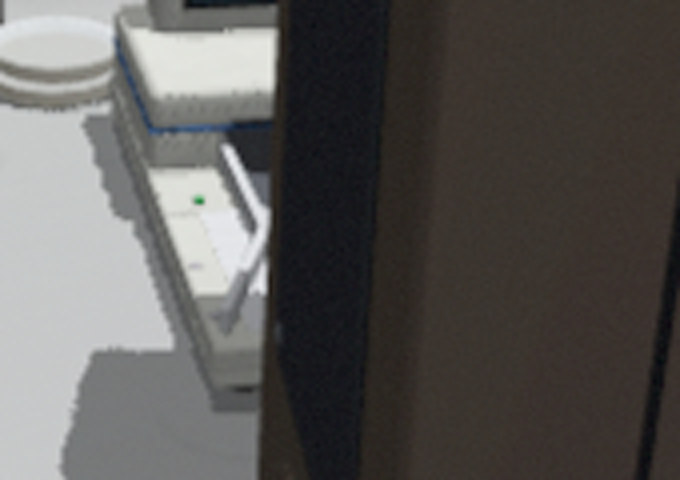

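Call:
play_rows(increments=[2.9,-4.2,-1,0,3.8,-1.2,-1,0,3.8,-1.2,0,0,3.8,-1.2,0,0,1.9,-0.6,0,0,1.9,-0.6,0,0,1.9,-0.6,0,0,1.9,-0.6,0,0])

```text
time: 6.55
eef_pos: [0.4813, -0.0944, 0.0362]
ee_rot: [0.154, 0.988, 0.0, -0.0]
wrist_force: [0.4, 0.5, -0.3]
grip_width: 0.0003
grasp_force: 0.0
```

Call:
play_rows(increments=[3.8,-1.2,0,0,3.8,-1.2,0,0,3.8,-1.2,0,0,3.8,-1.2,0,0,3.8,-1.2,0,0,3.8,-1.2,0,0,3.8,-1.2,0,0,3.8,-1.2,0,0])

```text
time: 7.22
eef_pos: [0.512, -0.1041, 0.0363]
ee_rot: [0.154, 0.988, 0.0, -0.0]
wrist_force: [-1.1, -0.0, 0.2]
grip_width: -0.0004
grasp_force: 0.0
```

```bash
cat > st.py <<'E'
from h import *
s=read_state();w=s["eef_pos"][:2]-[.6415,-.1472];c,q=np.cos(-.3104),np.sin(-.3104)
print("tcp reader mm",np.round(1e3*np.array([c*w[0]+q*w[1],-q*w[0]+c*w[1],s["eef_pos"][2]]),1),"F",np.round([c*s["wrist_force"][0]+q*s["wrist_force"][1],-q*s["wrist_force"][0]+c*s["wrist_force"][1],s["wrist_force"][2]],2))
E
python3 st.py; python3 - <<'E'
from h import *
p=camera("top");cv2.imwrite("pics/t1.png",cv2.resize(p["pixels"][90:250,230:410,::-1],None,fx=3,fy=3,interpolation=cv2.INTER_CUBIC))
E
```

```text
tcp reader mm [-136.5    1.5   36.3] F [-1.05 -0.38  0.2 ]
```

View pics/t1.png

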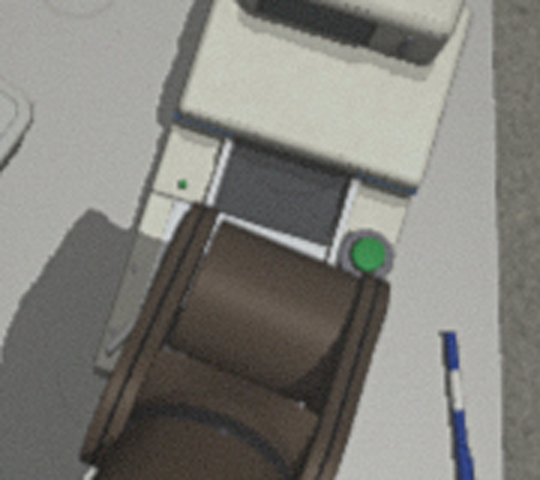

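Call:
play_rows(increments=[3.8,-1.2,0,0,3.8,-1.2,0,0,3.8,-1.2,0,0,3.8,-1.2,0,0,3.8,-1.2,0,0,3.8,-1.2,0,0,3.8,-1.2,0,0,3.8,-1.2,0,0])

```text
time: 7.93
eef_pos: [0.5424, -0.1137, 0.0363]
ee_rot: [0.154, 0.988, 0.0, -0.0]
wrist_force: [-0.8, 0.1, 0.0]
grip_width: -0.0
grasp_force: 0.0
```

Call:
play_rows(increments=[3.8,-1.2,0,0,3.8,-1.2,0,0,3.8,-1.2,0,0,3.8,-1.2,0,0,3.8,-1.2,0,0,3.8,-1.2,0,0,3.8,-1.2,0,0,3.8,-1.2,0,0])

```text
time: 8.6
eef_pos: [0.5728, -0.1233, 0.0363]
ee_rot: [0.154, 0.988, 0.0, -0.0]
wrist_force: [-0.4, 0.7, 0.8]
grip_width: -0.0001
grasp_force: 0.0
```

```bash
python3 st.py
```

```text
tcp reader mm [-72.7   1.8  36.3] F [-0.59  0.58  0.83]
```

Call:
play_rows(increments=[3.8,-1.2,0,0,3.8,-1.2,0,0,3.8,-1.2,0,0,3.8,-1.2,0,0,3.8,-1.2,0,0,1.9,-0.6,0,0,1.9,-0.6,0,0,1.9,-0.6,0,0])

```text
time: 9.27
eef_pos: [0.5972, -0.131, 0.0363]
ee_rot: [0.154, 0.988, 0.0, -0.0]
wrist_force: [0.8, -0.1, 0.5]
grip_width: 0.0001
grasp_force: 0.0
```

Call:
play_rows(increments=[1.2,-0.4,0,0,1.2,-0.4,0,0,1.2,-0.4,0,0])

```text
time: 9.52
eef_pos: [0.6007, -0.1322, 0.0363]
ee_rot: [0.154, 0.988, 0.0, -0.0]
wrist_force: [-0.5, 0.0, 0.8]
grip_width: 0.0002
grasp_force: 0.0
```

Call:
play_rows(increments=[1.2,-0.4,0,0,1.2,-0.4,0,0,1.2,-0.4,0,0])

```text
time: 9.77
eef_pos: [0.6044, -0.1334, 0.0363]
ee_rot: [0.154, 0.988, -0.0, -0.0]
wrist_force: [-0.1, -0.9, 0.5]
grip_width: 0.0001
grasp_force: 0.0
```

```bash
python3 st.py; python3 - <<'E'
from h import *
for n in("top","scene"):
    p=camera(n);print([ (round(d["score"],2),d["centre"]) for d in search_frame("dish",p)[:2]])
    if n=="top": cv2.imwrite("pics/t2.png",cv2.resize(p["pixels"][90:250,230:410,::-1],None,fx=3,fy=3,interpolation=cv2.INTER_CUBIC))
E
```

```text
tcp reader mm [-39.5   1.8  36.3] F [ 0.17 -0.94  0.5 ]
[]
[]
```

View pics/t2.png

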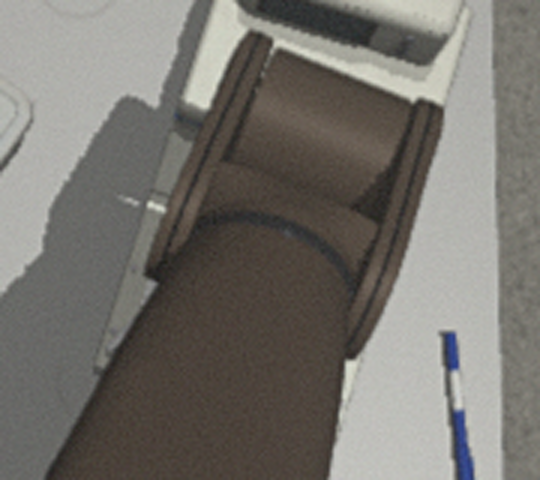

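Call:
play_rows(increments=[1.2,-0.4,0,0,1.2,-0.4,0,0,1.2,-0.4,0,0,0,0,0,0])

```text
time: 10.3
eef_pos: [0.6082, -0.1347, 0.0364]
ee_rot: [0.154, 0.988, -0.0, 0.0]
wrist_force: [-0.1, -0.2, 0.7]
grip_width: -0.0
grasp_force: 0.0
```

Call:
play_rows(increments=[1.2,-0.4,0,0,1.2,-0.4,0,0,0,0,0,0])

```text
time: 10.55
eef_pos: [0.6105, -0.1355, 0.0364]
ee_rot: [0.154, 0.988, -0.0, 0.0]
wrist_force: [1.2, 0.3, -0.6]
grip_width: -0.0
grasp_force: 0.0
```

Call:
play_rows(increments=[1.2,-0.4,0,0,1.2,-0.4,0,0,0,0,0,0])

```text
time: 10.8
eef_pos: [0.613, -0.1363, 0.0364]
ee_rot: [0.154, 0.988, -0.0, 0.0]
wrist_force: [0.6, 0.4, 0.2]
grip_width: -0.0002
grasp_force: 0.0
```

Call:
play_rows(increments=[1.2,-0.4,0,0,1.2,-0.4,0,0,0,0,0,0])

```text
time: 11.05
eef_pos: [0.6154, -0.1371, 0.0364]
ee_rot: [0.154, 0.988, -0.0, 0.0]
wrist_force: [0.5, 0.2, 0.5]
grip_width: 0.0003
grasp_force: 0.0
```

Call:
play_rows(increments=[1.2,-0.4,0,0,1.2,-0.4,0,0,0,0,0,0])

```text
time: 11.3
eef_pos: [0.6178, -0.1379, 0.0364]
ee_rot: [0.154, 0.988, -0.0, 0.0]
wrist_force: [0.6, 0.1, 0.4]
grip_width: -0.0003
grasp_force: 0.0
```

Call:
play_rows(increments=[1.2,-0.4,0,0,1.2,-0.4,0,0,0,0,0,0])

```text
time: 11.55
eef_pos: [0.6202, -0.1387, 0.0364]
ee_rot: [0.154, 0.988, -0.0, 0.0]
wrist_force: [0.2, -0.5, 0.3]
grip_width: -0.0002
grasp_force: 0.0
```

Call:
play_rows(increments=[1.2,-0.4,0,0,1.2,-0.4,0,0,0,0,0,0])

```text
time: 11.8
eef_pos: [0.6226, -0.1395, 0.0364]
ee_rot: [0.154, 0.988, -0.0, 0.0]
wrist_force: [0.7, 0.5, -0.1]
grip_width: -0.0
grasp_force: 0.0
```

Call:
play_rows(increments=[1.2,-0.4,0,0,1.2,-0.4,0,0,0,0,0,0])

```text
time: 12.05
eef_pos: [0.625, -0.1403, 0.0364]
ee_rot: [0.154, 0.988, -0.0, 0.0]
wrist_force: [-0.3, 0.2, 0.7]
grip_width: -0.0003
grasp_force: 0.0
```

Call:
play_rows(increments=[1.2,-0.4,0,0,1.2,-0.4,0,0,0,0,0,0])

```text
time: 12.3
eef_pos: [0.6274, -0.1411, 0.0364]
ee_rot: [0.154, 0.988, -0.0, 0.0]
wrist_force: [0.6, -0.6, -0.4]
grip_width: -0.0
grasp_force: 0.0
```

Call:
play_rows(increments=[1.2,-0.4,0,0,1.2,-0.4,0,0,0,0,0,0])

```text
time: 12.55
eef_pos: [0.6298, -0.1419, 0.0364]
ee_rot: [0.154, 0.988, -0.0, 0.0]
wrist_force: [-0.1, -0.8, 0.3]
grip_width: -0.0002
grasp_force: 0.0
```

Call:
play_rows(increments=[1.2,-0.4,0,0,1.2,-0.4,0,0,0,0,0,0])

```text
time: 12.8
eef_pos: [0.6322, -0.1427, 0.0364]
ee_rot: [0.154, 0.988, -0.0, 0.0]
wrist_force: [-0.1, -0.3, 0.7]
grip_width: 0.0001
grasp_force: 0.0
```

Call:
play_rows(increments=[1.2,-0.4,0,0,1.2,-0.4,0,0,0,0,0,0])

```text
time: 13.05
eef_pos: [0.6346, -0.1435, 0.0364]
ee_rot: [0.154, 0.988, -0.0, 0.0]
wrist_force: [-1.2, -0.1, 0.1]
grip_width: 0.0002
grasp_force: 0.0
```

Call:
play_rows(increments=[1.2,-0.4,0,0,0.6,-0.2,0,0,0,0,0,0])

```text
time: 13.3
eef_pos: [0.6363, -0.144, 0.0364]
ee_rot: [0.154, 0.988, -0.0, 0.0]
wrist_force: [0.2, 0.5, 0.5]
grip_width: -0.0002
grasp_force: 0.0
```

Call:
play_rows(increments=[1.2,-0.4,0,0,0.6,-0.2,0,0,0,0,0,0])

```text
time: 13.55
eef_pos: [0.6381, -0.1447, 0.0364]
ee_rot: [0.154, 0.988, -0.0, 0.0]
wrist_force: [-0.5, 0.3, -0.1]
grip_width: -0.0
grasp_force: 0.0
```

```bash
python3 st.py; sleep 0; python3 st.py
```

```text
tcp reader mm [-4.   1.4 36.4] F [-0.6   0.1  -0.12]
tcp reader mm [-4.   1.4 36.4] F [-0.6   0.1  -0.12]
```

Call:
play_rows(increments=[0.9,-0.3,0,0,0.9,-0.3,0,0,0,0,0,0])

```text
time: 13.8
eef_pos: [0.6399, -0.1453, 0.0364]
ee_rot: [0.154, 0.988, -0.0, 0.0]
wrist_force: [-0.3, -1.0, 1.1]
grip_width: -0.0
grasp_force: 0.0
```

Call:
play_rows(increments=[0.9,-0.3,0,0,0.9,-0.3,0,0,0,0,0,0])

```text
time: 14.05
eef_pos: [0.6417, -0.1459, 0.0364]
ee_rot: [0.154, 0.988, -0.0, 0.0]
wrist_force: [-1.4, -0.5, -0.2]
grip_width: 0.0
grasp_force: 0.0
```

Call:
play_rows(increments=[0.9,-0.3,0,0,0.9,-0.3,0,0,0,0,0,0])

```text
time: 14.3
eef_pos: [0.6435, -0.1465, 0.0364]
ee_rot: [0.154, 0.988, -0.0, 0.0]
wrist_force: [-0.2, 0.1, -0.7]
grip_width: -0.0
grasp_force: 0.0
```

Call:
play_rows(increments=[-9,3,0,0,-9,3,10,0,0,0,38,0,0,0,38,0,0,0,38,0,-38,12,5,0,-38,12,0,0,-38,12,0,0])

```text
time: 14.97
eef_pos: [0.5102, -0.1041, 0.1664]
ee_rot: [0.154, 0.988, -0.0, 0.001]
wrist_force: [0.6, 0.2, 0.0]
grip_width: 0.0004
grasp_force: 0.0
```

Call:
play_rows(increments=[0,38,0,0,0,38,0,0,0,38,0,0,0,38,0,0,0,38,0,0])

```text
time: 15.38
eef_pos: [0.5102, 0.0872, 0.1654]
ee_rot: [0.155, 0.988, 0.0, 0.0]
wrist_force: [0.5, 0.3, 0.5]
grip_width: -0.0001
grasp_force: 0.0
```

```bash
python3 - <<'E'
from h import *
a=[]
for n,(r0,r1,c0,c1) in dict(top=(90,250,230,410),scene=(110,250,230,390)).items():
    p=camera(n);print(n,[(round(d["score"],2),np.round(d["centre"],1),atz(p,d["centre"],.03).round(4)) for d in landmark_of("dish",p)[:3]])
    a.append(cv2.resize(p["pixels"][r0:r1,c0:c1,::-1],(400,400*(r1-r0)//(c1-c0)),interpolation=cv2.INTER_CUBIC)[:350])
cv2.imwrite("pics/b.png",np.hstack([x[:350] for x in a]))
E
```

```text
top [(0.86, array([197.2, 308.1]), array([ 0.5392, -0.1124,  0.03  ]))]
scene [(0.78, array([219.7, 320.8]), array([ 0.5358, -0.1101,  0.03  ]))]
```

View pics/b.png

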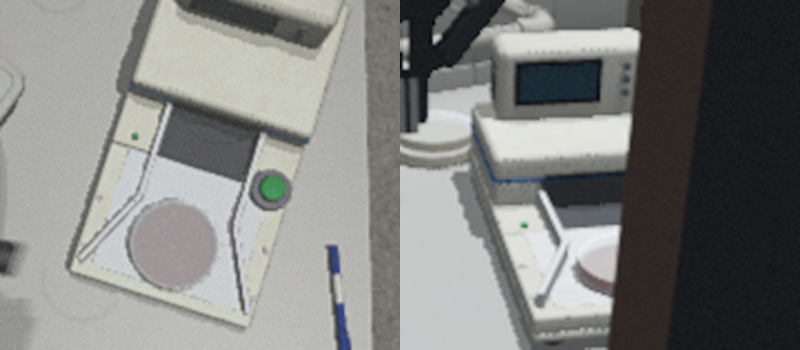

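Call:
play_rows(increments=[-25,-18,-10,0,-25,-19,-30,0,0,0,-40,0,0,0,-40,0,0,0,-25,0,0,0,-12,0,0,0,0,0])

```text
time: 16.17
eef_pos: [0.4587, 0.0482, 0.0059]
ee_rot: [0.156, 0.988, -0.0, -0.004]
wrist_force: [-0.4, -0.4, -0.0]
grip_width: 0.0003
grasp_force: 0.0
```

Call:
play_rows(increments=[0,0,-2,0,0,0,-2,0,0,0,-1,0,0,0,0,0])

```text
time: 16.5
eef_pos: [0.4634, 0.0491, 0.0056]
ee_rot: [0.154, 0.988, 0.0, 0.001]
wrist_force: [-0.5, -1.3, 0.6]
grip_width: 0.0001
grasp_force: 0.0
```

```bash
python3 - <<'E'
from h import *
e=read_state()["eef_pos"];print(e)
p=camera("scene");c=proj(p,e);print(c,[proj(p,e+[0,0,d]) for d in(.013,.1)])
r,q=int(c[0]),int(c[1]);r0=max(0,r-90);q0=max(0,q-80)
im=cv2.resize(p["pixels"][r0:r0+130,q0:q0+160,::-1],None,fx=4.5,fy=4.5,interpolation=cv2.INTER_CUBIC)
for d,col in((0,(0,0,255)),(.013,(0,255,255))):
    x=proj(p,e+[0,0,d]);cv2.circle(im,(int((x[1]-q0+.5)*4.5),int((x[0]-r0+.5)*4.5)),3,col,-1)
cv2.imwrite("pics/g.png",im)
E
```

```text
[0.46335385 0.0490809  0.00563939]
[np.float64(268.8593662023774), np.float64(267.61988194911737)] [[np.float64(262.8991468275831), np.float64(267.665722017966)], [np.float64(220.46412752299662), np.float64(267.9920899054876)]]
```

View pics/g.png

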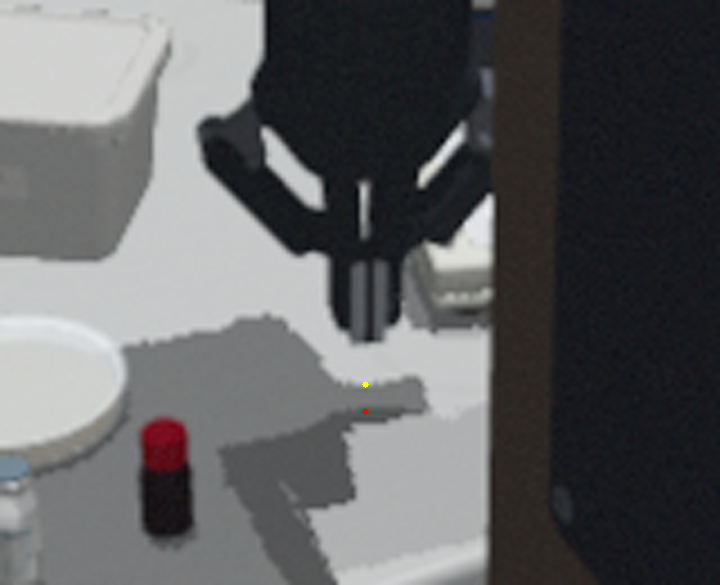

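Call:
play_rows(increments=[15,0,0,0,15,3,0,0,0,0,0,0])

```text
time: 16.8
eef_pos: [0.4957, 0.0523, 0.0062]
ee_rot: [0.154, 0.988, 0.0, 0.003]
wrist_force: [0.3, -0.8, 0.9]
grip_width: 0.0
grasp_force: 0.0
```

Call:
play_rows(increments=[0,0,-2,0,0,0,-2,0,0,0,-2,0,0,0,0,0])

```text
time: 17.13
eef_pos: [0.491, 0.0525, -0.0022]
ee_rot: [0.154, 0.988, -0.0, -0.001]
wrist_force: [0.4, -0.0, 0.1]
grip_width: -0.0003
grasp_force: 0.0
```

```bash
python3 - <<'E'
from h import *
s=read_state()
for k in("joint_positions","tau","eef_pos","wrist_force"):print(k,np.round(s[k],4))
p=camera("scene");m=p["pixels"].max(2)<60
e=s["eef_pos"];c=proj(p,e);print(c);q=int(c[1])
for j in(q-3,q,q+3): print(j,p["pixels"][int(c[0])-30:int(c[0])+8,j].mean(1).astype(int).tolist())
E
```

```text
joint_positions [-9.9300e-02  1.5420e-01  2.1390e+00 -1.0000e-04  8.5030e-01 -1.3602e+00]
tau [-1.53000e-02 -2.87503e+01 -2.28226e+01  5.00000e-04 -3.81000e-02
 -5.00000e-04]
eef_pos [ 0.491   0.0525 -0.0022]
wrist_force [ 0.4186 -0.0497  0.0907]
[np.float64(264.96001625038014), np.float64(259.14298565449553)]
256 [70, 81, 79, 78, 77, 76, 77, 78, 79, 78, 77, 74, 76, 78, 101, 115, 142, 186, 199, 199, 199, 178, 138, 119, 120, 120, 115, 98, 86, 84, 85, 85, 85, 139, 127, 85, 86, 85]
259 [55, 57, 58, 59, 58, 59, 59, 58, 58, 57, 56, 58, 57, 57, 57, 57, 113, 179, 199, 199, 199, 190, 155, 121, 122, 120, 102, 85, 84, 86, 137, 170, 176, 176, 176, 176, 176, 176]
262 [90, 91, 90, 91, 91, 92, 92, 93, 92, 89, 91, 91, 92, 91, 96, 94, 152, 190, 199, 198, 199, 199, 166, 120, 121, 120, 102, 85, 85, 85, 86, 153, 176, 176, 176, 177, 175, 176]
```

Call:
play_rows(increments=[0,0,-4,0,0,0,-4,0,0,0,-3,0,0,0,0,0])

```text
time: 17.52
eef_pos: [0.4915, 0.0524, -0.0134]
ee_rot: [0.154, 0.988, -0.0, -0.001]
wrist_force: [-0.6, 0.4, -0.3]
grip_width: 0.0
grasp_force: 0.0
```

Call:
play_rows(increments=[0,0,-2,0,0,0,-2,0,0,0,0,0])

```text
time: 17.77
eef_pos: [0.4921, 0.0524, -0.0169]
ee_rot: [0.154, 0.988, -0.0, -0.0]
wrist_force: [0.8, -0.3, -1.2]
grip_width: -0.0004
grasp_force: 0.0
```

Call:
play_rows(increments=[0,0,-2,0,0,0,-2,0,0,0,0,0])

```text
time: 18.02
eef_pos: [0.4921, 0.0524, -0.0208]
ee_rot: [0.154, 0.988, -0.0, -0.0]
wrist_force: [-0.1, 0.5, -0.2]
grip_width: 0.0001
grasp_force: 0.0
```

Call:
play_rows(increments=[0,0,-2,0,0,0,-2,0,0,0,0,0])

```text
time: 18.27
eef_pos: [0.492, 0.0524, -0.0249]
ee_rot: [0.154, 0.988, -0.0, -0.0]
wrist_force: [0.5, -0.2, 0.2]
grip_width: 0.0002
grasp_force: 0.0
```

Call:
play_rows(increments=[0,0,-1,0,0,0,-1,0,0,0,0,0])

```text
time: 18.52
eef_pos: [0.4922, 0.0524, -0.0266]
ee_rot: [0.154, 0.988, -0.0, -0.0]
wrist_force: [-0.0, 0.1, 0.8]
grip_width: -0.0
grasp_force: 0.0
```

Call:
play_rows(increments=[0,0,-1,0,0,0,-1,0,0,0,0,0])

```text
time: 18.77
eef_pos: [0.4922, 0.0524, -0.0287]
ee_rot: [0.154, 0.988, -0.0, -0.0]
wrist_force: [-0.4, 0.0, 0.2]
grip_width: -0.0001
grasp_force: 0.0
```

Call:
play_rows(increments=[0,0,-1,0,0,0,-1,0,0,0,0,0])

```text
time: 19.02
eef_pos: [0.4922, 0.0524, -0.0307]
ee_rot: [0.154, 0.988, 0.0, -0.0]
wrist_force: [-0.4, 0.1, -0.5]
grip_width: -0.0
grasp_force: 0.0
```

Call:
play_rows(increments=[0,0,-1,0,0,0,0,0])

```text
time: 19.18
eef_pos: [0.4922, 0.0524, -0.0316]
ee_rot: [0.154, 0.988, -0.0, -0.0]
wrist_force: [0.4, 0.8, -1.0]
grip_width: 0.0002
grasp_force: 0.0
```

```bash
python3 - <<'E'
from h import *
s=read_state();e=s["eef_pos"];print(e,s["wrist_force"])
p=camera("scene");c=proj(p,e);print(c);q=int(c[1]);r=int(c[0])-35
im=p["pixels"].mean(2).astype(int)
for i in range(r,r+40): print(i,im[i,q-12:q+16].tolist())
E
```

```text
[ 0.4922158   0.0524069  -0.03162618] [ 0.35661579  0.79808303 -1.00853198]
[np.float64(277.42638131024813), np.float64(258.93335813455155)]
242 [23, 25, 26, 20, 27, 25, 24, 26, 27, 28, 28, 30, 26, 23, 24, 26, 27, 27, 28, 23, 25, 30, 32, 30, 56, 93, 80, 45]
243 [26, 27, 24, 28, 28, 27, 28, 28, 27, 25, 26, 28, 25, 23, 27, 30, 27, 26, 26, 31, 25, 29, 57, 93, 158, 176, 175, 170]
244 [25, 37, 43, 33, 24, 26, 27, 25, 29, 26, 26, 28, 25, 22, 23, 24, 28, 26, 29, 27, 25, 58, 154, 175, 194, 199, 199, 200]
245 [87, 100, 102, 86, 59, 33, 27, 25, 25, 28, 26, 25, 28, 23, 26, 27, 24, 31, 25, 25, 28, 125, 187, 200, 199, 200, 200, 199]
246 [116, 120, 119, 114, 92, 52, 28, 27, 27, 24, 26, 41, 46, 33, 39, 62, 61, 40, 27, 25, 59, 169, 196, 199, 199, 199, 200, 199]
247 [120, 121, 120, 121, 106, 63, 28, 28, 26, 35, 60, 76, 69, 42, 49, 80, 84, 56, 30, 29, 71, 180, 199, 200, 199, 199, 200, 199]
248 [119, 120, 120, 120, 106, 62, 29, 29, 27, 38, 79, 89, 82, 47, 48, 83, 91, 63, 34, 29, 72, 180, 199, 198, 198, 199, 199, 200]
249 [120, 119, 120, 120, 107, 61, 26, 27, 27, 38, 80, 91, 81, 48, 51, 83, 90, 63, 34, 
[... 3470 characters left out ...]
6, 176, 176, 175, 176, 176, 177]
277 [86, 86, 86, 85, 86, 86, 86, 87, 87, 86, 84, 87, 86, 85, 85, 126, 167, 177, 176, 177, 176, 176, 176, 176, 177, 176, 176, 177]
278 [86, 86, 88, 85, 85, 86, 84, 84, 85, 85, 85, 86, 84, 86, 86, 138, 170, 176, 176, 176, 176, 176, 176, 176, 176, 176, 175, 175]
279 [86, 84, 85, 83, 85, 86, 86, 85, 85, 85, 84, 86, 86, 86, 138, 170, 176, 176, 176, 176, 176, 176, 176, 175, 176, 176, 177, 176]
280 [86, 86, 86, 86, 88, 139, 114, 86, 86, 86, 86, 137, 152, 151, 169, 175, 176, 176, 175, 177, 176, 176, 177, 176, 177, 176, 177, 176]
281 [86, 86, 84, 86, 138, 170, 130, 138, 153, 152, 152, 169, 176, 176, 176, 176, 176, 177, 177, 176, 176, 176, 176, 175, 176, 177, 176, 176]
```

Call:
play_rows(increments=[0,0,-1,0,0,0,0,0])

```text
time: 19.4
eef_pos: [0.4923, 0.0524, -0.0326]
ee_rot: [0.154, 0.988, -0.0, -0.0]
wrist_force: [-0.1, -0.0, -0.5]
grip_width: 0.0001
grasp_force: 0.0
```

Call:
play_rows(increments=[0,0,-1,0,0,0,0,0])

```text
time: 19.57
eef_pos: [0.4922, 0.0524, -0.0336]
ee_rot: [0.154, 0.988, -0.0, -0.0]
wrist_force: [-0.0, -0.4, 1.0]
grip_width: 0.0001
grasp_force: 0.0
```

Call:
play_rows(increments=[0,0,-1,0,0,0,0,0])

```text
time: 19.73
eef_pos: [0.4922, 0.0524, -0.0346]
ee_rot: [0.154, 0.988, -0.0, -0.0]
wrist_force: [0.6, 0.7, 0.6]
grip_width: 0.0001
grasp_force: 0.0
```

Call:
play_rows(increments=[0,0,-1,0,0,0,0,0])

```text
time: 19.9
eef_pos: [0.4922, 0.0524, -0.0356]
ee_rot: [0.154, 0.988, -0.0, -0.0]
wrist_force: [-0.2, 0.5, 0.4]
grip_width: 0.0002
grasp_force: 0.0
```

Call:
play_rows(increments=[0,0,-1,0,0,0,0,0])

```text
time: 20.07
eef_pos: [0.4922, 0.0524, -0.0366]
ee_rot: [0.154, 0.988, -0.0, -0.0]
wrist_force: [-0.4, -0.8, -0.4]
grip_width: -0.0
grasp_force: 0.0
```

```bash
python3 - <<'E'
from h import *
s=read_state();e=s["eef_pos"];print(e,s["wrist_force"],s["tau"],s["joint_positions"])
p=camera("scene");c=proj(p,e);print(c,proj(p,[e[0],e[1],0]))
im=p["pixels"].mean(2).astype(int)
for i in range(258,272): print(i,im[i,252:270].tolist())
E
```

```text
[ 0.49218744  0.05240756 -0.03663868] [-0.35483555 -0.81444144 -0.38271365] [-7.03224912e-03 -2.98027450e+01 -2.10235584e+01  1.56080887e-04
 -1.81286159e-02  1.91071159e-06] [-9.91986181e-02  2.22994591e-01  2.14165550e+00 -2.89207415e-05
  7.77237867e-01 -1.36006487e+00]
[np.float64(279.5788081232609), np.float64(258.94784732826884)] [np.float64(263.6169823529992), np.float64(258.8870834941673)]
258 [41, 30, 27, 38, 79, 90, 81, 46, 51, 83, 91, 67, 40, 31, 47, 105, 120, 120]
259 [46, 27, 28, 38, 80, 91, 81, 49, 50, 83, 91, 67, 40, 25, 41, 91, 102, 101]
260 [48, 27, 25, 37, 79, 90, 82, 48, 52, 81, 96, 70, 37, 26, 45, 75, 85, 86]
261 [52, 23, 25, 37, 80, 91, 81, 50, 51, 83, 100, 73, 33, 28, 65, 84, 85, 85]
262 [62, 31, 25, 36, 78, 90, 81, 51, 50, 82, 100, 80, 60, 58, 77, 87, 87, 85]
263 [79, 56, 55, 56, 84, 91, 80, 49, 51, 82, 99, 92, 83, 80, 83, 88, 86, 87]
264 [85, 78, 79, 77, 87, 93, 80, 50, 50, 87, 101, 94, 88, 85, 85, 85, 83, 86]
265 [86, 86, 85, 84, 88, 90, 79, 45, 58, 86, 115, 132, 148, 152, 152, 152, 152, 151]
266 [85, 85, 86, 85, 84, 86, 81, 73, 134, 152, 159, 167, 173, 176, 176, 175, 176, 176]
267 [86, 85, 86, 85, 87, 87, 86, 86, 126, 167, 177, 176, 176, 176, 176, 176, 176, 176]
268 [85, 85, 86, 86, 86, 84, 84, 85, 86, 159, 176, 176, 176, 177, 178, 176, 177, 177]
269 [87, 86, 87, 85, 84, 84, 86, 87, 85, 126, 166, 175, 176, 176, 176, 175, 176, 176]
270 [86, 85, 84, 86, 86, 86, 85, 86, 83, 136, 170, 176, 176, 177, 176, 176, 176, 176]
271 [84, 85, 85, 85, 84, 87, 85, 84, 84, 159, 176, 176, 176, 176, 176, 177, 176, 176]
```

Call:
play_rows(increments=[0,0,-1,0,0,0,-1,0,0,0,0,0])

```text
time: 20.37
eef_pos: [0.4924, 0.0524, -0.037]
ee_rot: [0.154, 0.988, -0.0, -0.001]
wrist_force: [-4.8, 0.3, 11.1]
grip_width: -0.0005
grasp_force: 5.7
```

Call:
play_rows(increments=[0,0,-1,0,0,0,0,0])

```text
time: 20.53
eef_pos: [0.4924, 0.0524, -0.037]
ee_rot: [0.154, 0.988, -0.0, -0.001]
wrist_force: [-7.1, 0.6, 18.4]
grip_width: -0.0
grasp_force: 9.2
```

Call:
play_rows(increments=[0,0,-1,0,0,0,0,0])

```text
time: 20.7
eef_pos: [0.4924, 0.0524, -0.037]
ee_rot: [0.154, 0.988, -0.0, -0.002]
wrist_force: [-10.8, -0.0, 26.2]
grip_width: -0.0002
grasp_force: 12.8
```

Call:
play_rows(increments=[0,0,-1,0,0,0,0,0])

```text
time: 20.87
eef_pos: [0.4924, 0.0524, -0.0371]
ee_rot: [0.154, 0.988, -0.0, -0.002]
wrist_force: [-14.5, 1.1, 33.1]
grip_width: -0.0004
grasp_force: 16.4
```

Call:
play_rows(increments=[0,0,40,0,0,0,40,0,-8,-35,0,0,-8,-35,0,0,-8,-35,0,0,-9,-34,0,0,0,0,0,0,0,0,0,0])

```text
time: 21.53
eef_pos: [0.4591, -0.0881, 0.0387]
ee_rot: [0.156, 0.988, 0.0, 0.0]
wrist_force: [1.4, 0.0, -0.1]
grip_width: -0.0002
grasp_force: 0.0
```

```bash
python3 st.py
```

```text
tcp reader mm [-191.7    0.5   38.7] F [ 1.31  0.43 -0.09]
```

Call:
play_rows(increments=[0,0,-20,0,0,0,-14,0,0,0,-4,0,0,0,0,0])

```text
time: 21.87
eef_pos: [0.4581, -0.0851, -0.0009]
ee_rot: [0.154, 0.988, 0.001, -0.002]
wrist_force: [0.4, 0.1, 0.4]
grip_width: -0.0
grasp_force: 0.0
```

```bash
python3 st.py
```

```text
tcp reader mm [-193.6    3.1   -0.9] F [0.37 0.2  0.43]
```

Call:
play_rows(increments=[3.8,-1.2,1,0,3.8,-1.2,0,0,3.8,-1.2,0,0,1.9,-0.6,0,0,1.9,-0.6,0,0,1.9,-0.6,0,0,1.9,-0.6,0,0,1.9,-0.6,0,0])

```text
time: 22.53
eef_pos: [0.4803, -0.0933, 0.0015]
ee_rot: [0.154, 0.988, 0.0, -0.0]
wrist_force: [-0.1, 0.1, -0.3]
grip_width: 0.0001
grasp_force: 0.2
```

Call:
play_rows(increments=[1.9,-0.6,0,0,1.9,-0.6,0,0,1.9,-0.6,0,0,1.9,-0.6,0,0,1.9,-0.6,0,0,1.9,-0.6,0,0,1.9,-0.6,0,0,1.9,-0.6,0,0])

```text
time: 23.2
eef_pos: [0.4956, -0.0981, 0.0015]
ee_rot: [0.154, 0.988, -0.0, -0.0]
wrist_force: [-1.3, 0.3, 0.0]
grip_width: -0.0001
grasp_force: 0.1
```

```bash
python3 st.py
```

```text
tcp reader mm [-153.9    2.2    1.5] F [-1.35 -0.15  0.03]
```

Call:
play_rows(increments=[4.8,-1.5,-1,0,4.8,-1.5,0,0,4.8,-1.5,0,0,4.8,-1.5,0,0,4.8,-1.5,0,0,4.8,-1.5,0,0,4.8,-1.5,0,0,4.8,-1.5,0,0])

```text
time: 23.87
eef_pos: [0.5344, -0.1102, 0.0005]
ee_rot: [0.154, 0.988, -0.0, -0.0]
wrist_force: [0.3, -0.6, -0.5]
grip_width: -0.0004
grasp_force: 0.2
```

Call:
play_rows(increments=[4.8,-1.5,0,0,4.8,-1.5,0,0,4.8,-1.5,0,0,4.8,-1.5,0,0,4.8,-1.5,0,0,3.8,-1.2,0,0,3.8,-1.2,0,0,3.8,-1.2,0,0])

```text
time: 24.53
eef_pos: [0.5696, -0.1212, 0.0005]
ee_rot: [0.154, 0.988, 0.0, -0.0]
wrist_force: [-0.5, -0.5, 0.4]
grip_width: 0.0002
grasp_force: 0.2
```

```bash
python3 st.py
```

```text
tcp reader mm [-76.4   2.8   0.5] F [-0.29 -0.61  0.44]
```

Call:
play_rows(increments=[4.8,-1.5,0,0,4.8,-1.5,0,0,4.8,-1.5,0,0,4.8,-1.5,0,0,4.8,-1.5,0,0,3.8,-1.2,0,0,2.9,-0.9,0,0,2.9,-0.9,0,0])

```text
time: 25.2
eef_pos: [0.6031, -0.1317, 0.0005]
ee_rot: [0.154, 0.988, -0.0, -0.0]
wrist_force: [-0.9, -0.9, -0.9]
grip_width: -0.0001
grasp_force: 0.1
```

Call:
play_rows(increments=[1.2,-0.4,0,0,1.2,-0.4,0,0,1.2,-0.4,0,0])

```text
time: 25.45
eef_pos: [0.6064, -0.1328, 0.0005]
ee_rot: [0.154, 0.988, 0.0, -0.0]
wrist_force: [0.6, 1.1, -0.7]
grip_width: 0.0003
grasp_force: 0.1
```

Call:
play_rows(increments=[1.2,-0.4,0,0,1.2,-0.4,0,0,1.2,-0.4,0,0])

```text
time: 25.7
eef_pos: [0.6101, -0.134, 0.0005]
ee_rot: [0.154, 0.988, 0.0, -0.0]
wrist_force: [-0.1, 0.6, -0.4]
grip_width: 0.0
grasp_force: 0.1
```

Call:
play_rows(increments=[0.8,-0.3,0,0,0.8,-0.2,0,0,0,0,0,0])

```text
time: 25.95
eef_pos: [0.6118, -0.1346, 0.0006]
ee_rot: [0.154, 0.988, -0.0, 0.0]
wrist_force: [-0.1, -0.3, -0.5]
grip_width: 0.0001
grasp_force: 0.0
```

Call:
play_rows(increments=[0.8,-0.3,0,0,0.8,-0.2,0,0])

```text
time: 26.12
eef_pos: [0.6132, -0.135, 0.0005]
ee_rot: [0.154, 0.988, 0.0, -0.0]
wrist_force: [0.2, 0.4, 0.7]
grip_width: -0.0001
grasp_force: 0.1
```

Call:
play_rows(increments=[0.8,-0.3,0,0,0.8,-0.2,0,0])

```text
time: 26.28
eef_pos: [0.6149, -0.1356, 0.0005]
ee_rot: [0.154, 0.988, 0.0, -0.0]
wrist_force: [-0.3, 0.2, 0.1]
grip_width: 0.0002
grasp_force: 0.1
```

Call:
play_rows(increments=[0.8,-0.3,0,0,0.8,-0.2,0,0])

```text
time: 26.45
eef_pos: [0.6165, -0.136, 0.0006]
ee_rot: [0.154, 0.988, -0.0, 0.0]
wrist_force: [0.3, -0.2, -0.6]
grip_width: -0.0004
grasp_force: 0.2
```

Call:
play_rows(increments=[0.8,-0.3,0,0,0.8,-0.2,0,0])

```text
time: 26.62
eef_pos: [0.6181, -0.1366, 0.0006]
ee_rot: [0.154, 0.988, -0.0, 0.0]
wrist_force: [0.2, 0.3, 0.5]
grip_width: -0.0001
grasp_force: 0.1
```

Call:
play_rows(increments=[0.8,-0.3,0,0,0.8,-0.2,0,0])

```text
time: 26.78
eef_pos: [0.6197, -0.1371, 0.0005]
ee_rot: [0.154, 0.988, -0.0, 0.0]
wrist_force: [0.7, -0.2, 0.5]
grip_width: 0.0
grasp_force: 0.1
```

Call:
play_rows(increments=[0.8,-0.3,0,0,0.8,-0.2,0,0])

```text
time: 26.95
eef_pos: [0.6213, -0.1376, 0.0005]
ee_rot: [0.154, 0.988, -0.0, -0.0]
wrist_force: [-0.3, -1.1, -0.1]
grip_width: -0.0
grasp_force: 0.1
```

Call:
play_rows(increments=[0.8,-0.3,0,0,0.8,-0.2,0,0])

```text
time: 27.12
eef_pos: [0.6229, -0.138, 0.0006]
ee_rot: [0.154, 0.988, 0.0, 0.0]
wrist_force: [-0.4, 0.0, 0.5]
grip_width: 0.0002
grasp_force: 0.1
```

Call:
play_rows(increments=[0.8,-0.3,0,0,0.8,-0.2,0,0])

```text
time: 27.28
eef_pos: [0.6245, -0.1385, 0.0005]
ee_rot: [0.154, 0.988, 0.0, -0.0]
wrist_force: [-1.4, -0.1, -0.1]
grip_width: -0.0
grasp_force: 0.1
```

Call:
play_rows(increments=[0.8,-0.3,0,0,0.8,-0.2,0,0])

```text
time: 27.45
eef_pos: [0.6261, -0.139, 0.0005]
ee_rot: [0.154, 0.988, 0.0, -0.0]
wrist_force: [0.9, 1.0, -0.1]
grip_width: -0.0003
grasp_force: 0.1
```

Call:
play_rows(increments=[0.8,-0.3,0,0,0.8,-0.3,0,0])

```text
time: 27.62
eef_pos: [0.6277, -0.1396, 0.0005]
ee_rot: [0.154, 0.988, -0.0, -0.0]
wrist_force: [0.3, 0.9, -0.2]
grip_width: 0.0001
grasp_force: 0.1
```

Call:
play_rows(increments=[0.8,-0.3,0,0,0.8,-0.3,0,0])

```text
time: 27.78
eef_pos: [0.6293, -0.1402, 0.0005]
ee_rot: [0.154, 0.988, 0.0, -0.0]
wrist_force: [0.4, -0.1, -0.5]
grip_width: -0.0001
grasp_force: 0.1
```

Call:
play_rows(increments=[0.8,-0.3,0,0,0.8,-0.3,0,0])

```text
time: 27.95
eef_pos: [0.6305, -0.1407, 0.0005]
ee_rot: [0.154, 0.988, 0.0, -0.001]
wrist_force: [-2.5, 0.3, 1.2]
grip_width: 0.0001
grasp_force: 1.3
```

Call:
play_rows(increments=[0.5,-0.2,0,0,0,0,0,0])

```text
time: 28.12
eef_pos: [0.6305, -0.1407, 0.0004]
ee_rot: [0.154, 0.988, 0.0, -0.001]
wrist_force: [-3.0, 1.1, 2.1]
grip_width: 0.0001
grasp_force: 1.7
```

Call:
play_rows(increments=[0.5,-0.2,0,0,0,0,0,0])

```text
time: 28.28
eef_pos: [0.6305, -0.1408, 0.0003]
ee_rot: [0.154, 0.988, 0.0, -0.002]
wrist_force: [-4.3, 1.4, 3.6]
grip_width: -0.0002
grasp_force: 2.6
```

Call:
play_rows(increments=[0.5,-0.2,0,0,0,0,0,0])

```text
time: 28.45
eef_pos: [0.6305, -0.1408, 0.0002]
ee_rot: [0.154, 0.988, 0.0, -0.002]
wrist_force: [-6.0, 1.8, 3.7]
grip_width: -0.0001
grasp_force: 3.2
```

Call:
play_rows(increments=[-5,1.5,0,0,-5,1.5,0,0,0,0,20,0,12,-4,0,0,12,-4,0,0,0,0,0,0,0,0,0,0])

```text
time: 29.03
eef_pos: [0.6467, -0.1466, 0.0207]
ee_rot: [0.154, 0.988, -0.0, 0.001]
wrist_force: [-0.4, 0.3, -0.0]
grip_width: 0.0
grasp_force: 0.0
```

```bash
python3 st.py
```

```text
tcp reader mm [ 4.7  2.2 20.7] F [-0.48  0.14 -0.  ]
```

Call:
play_rows(increments=[0,0,-4,0,0,0,-4,0,0,0,-1,0,0,0,0,0])

```text
time: 29.37
eef_pos: [0.6451, -0.146, 0.0102]
ee_rot: [0.154, 0.988, 0.0, -0.001]
wrist_force: [0.8, -0.5, 0.0]
grip_width: 0.0001
grasp_force: 0.0
```

Call:
play_rows(increments=[0,0,-1,0,0,0,0,0])

```text
time: 29.53
eef_pos: [0.6461, -0.1463, 0.0103]
ee_rot: [0.154, 0.988, 0.0, -0.0]
wrist_force: [0.5, -0.2, 0.5]
grip_width: -0.0001
grasp_force: 0.0
```

Call:
play_rows(increments=[0,0,-1,0,0,0,0,0])

```text
time: 29.7
eef_pos: [0.6463, -0.1464, 0.0095]
ee_rot: [0.154, 0.988, 0.0, -0.0]
wrist_force: [-1.0, 0.9, -0.0]
grip_width: 0.0002
grasp_force: 0.0
```

Call:
play_rows(increments=[0,0,-1,0,0,0,0,0])

```text
time: 29.87
eef_pos: [0.6463, -0.1464, 0.0084]
ee_rot: [0.154, 0.988, -0.0, -0.0]
wrist_force: [0.5, -0.2, 0.2]
grip_width: 0.0001
grasp_force: 0.0
```

Call:
play_rows(increments=[0,0,-0.8,0,0,0,0,0])

```text
time: 30.03
eef_pos: [0.6463, -0.1464, 0.0076]
ee_rot: [0.154, 0.988, 0.0, -0.0]
wrist_force: [-0.0, -0.1, 0.0]
grip_width: 0.0001
grasp_force: 0.0
```

Call:
play_rows(increments=[0,0,-0.7,0,0,0,0,0])

```text
time: 30.2
eef_pos: [0.6462, -0.1464, 0.0069]
ee_rot: [0.154, 0.988, 0.0, -0.0]
wrist_force: [0.4, 1.3, 0.9]
grip_width: 0.0
grasp_force: 0.0
```

Call:
play_rows(increments=[0,0,-0.6,0,0,0,0,0])

```text
time: 30.37
eef_pos: [0.6464, -0.1465, 0.0065]
ee_rot: [0.154, 0.988, -0.0, 0.0]
wrist_force: [0.2, 0.2, -0.1]
grip_width: -0.0002
grasp_force: 0.0
```

Call:
play_rows(increments=[0,0,-0.5,0,0,0,0,0])

```text
time: 30.53
eef_pos: [0.6465, -0.1465, 0.0065]
ee_rot: [0.154, 0.988, -0.0, 0.0]
wrist_force: [-0.9, 0.3, 3.3]
grip_width: 0.0001
grasp_force: 1.3
```

Call:
play_rows(increments=[0,0,15,0,0,0,25,0,-14,-15,0,0,-14,-15,0,0,-14,-16,0,0,-14,-16,0,0,0,0,-15,0,0,0,0,0])

```text
time: 31.2
eef_pos: [0.5886, -0.2087, 0.0298]
ee_rot: [0.155, 0.988, 0.0, -0.001]
wrist_force: [-0.8, 0.1, -0.7]
grip_width: -0.0
grasp_force: 0.0
```

```bash
python3 st.py;  python3 - <<'E'
from h import *
p=camera("top");cv2.imwrite("pics/t3.png",cv2.resize(p["pixels"][90:250,230:410,::-1],None,fx=3,fy=3,interpolation=cv2.INTER_CUBIC))
E
```

```text
tcp reader mm [-31.6 -74.8  29.8] F [-0.82 -0.12 -0.7 ]
```

View pics/t3.png

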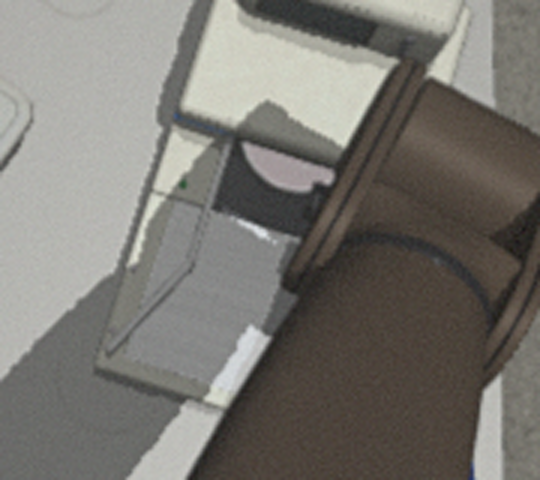

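The dish sits under the hood, with its pink rear rim showing at about (295, 170). Now I'll press the button.

Call:
play_rows(increments=[0,0,-6,0,0,0,-5,0,0,0,-3,0,0,0,0,0])

```text
time: 31.58
eef_pos: [0.5908, -0.208, 0.0167]
ee_rot: [0.154, 0.988, 0.0, 0.0]
wrist_force: [0.5, 0.7, 1.9]
grip_width: -0.0002
grasp_force: 1.0
```

Call:
play_rows(increments=[0,0,-2,0,0,0,0,0])

```text
time: 31.75
eef_pos: [0.5909, -0.2081, 0.0153]
ee_rot: [0.154, 0.988, 0.0, 0.0]
wrist_force: [0.3, 1.8, 2.9]
grip_width: 0.0004
grasp_force: 1.4
```

Call:
play_rows(increments=[0,0,-2,0,0,0,0,0])

```text
time: 31.92
eef_pos: [0.5909, -0.2081, 0.0133]
ee_rot: [0.154, 0.988, 0.0, 0.001]
wrist_force: [-0.1, 1.6, 3.8]
grip_width: -0.0001
grasp_force: 1.9
```

Call:
play_rows(increments=[0,0,-1,0,0,0,0,0])

```text
time: 32.08
eef_pos: [0.5909, -0.2081, 0.013]
ee_rot: [0.154, 0.988, 0.0, 0.0]
wrist_force: [0.2, 2.3, 6.2]
grip_width: -0.0003
grasp_force: 3.3
```

Call:
play_rows(increments=[0,0,-1,0,0,0,0,0])

```text
time: 32.25
eef_pos: [0.5909, -0.2082, 0.013]
ee_rot: [0.154, 0.988, 0.0, 0.0]
wrist_force: [-2.3, 4.3, 10.6]
grip_width: 0.0002
grasp_force: 5.2
```

Call:
play_rows(increments=[0,0,10,0,0,0,30,0,0,0,40,0,0,0,40,0,-30,15,0,0,-30,25,0,0,-30,25,0,0,-20,38,0,0])

```text
time: 32.92
eef_pos: [0.4783, -0.107, 0.1304]
ee_rot: [0.156, 0.988, -0.001, -0.001]
wrist_force: [0.1, 0.5, -0.2]
grip_width: 0.0002
grasp_force: 0.0
```

Call:
play_rows(increments=[0,38,0,0,0,38,0,0,0,38,0,0,0,38,0,0,0,38,0,0,0,38,0,0,0,30,0,0,0,0,0,0])

```text
time: 33.58
eef_pos: [0.48, 0.1554, 0.1307]
ee_rot: [0.152, 0.988, 0.0, -0.0]
wrist_force: [-0.8, 0.2, -0.1]
grip_width: 0.0
grasp_force: 0.0
```

```bash
python3 - <<'E'
from h import *
print(read_state()["time"])
a=[]
for n,(r0,r1,c0,c1) in dict(top=(90,250,230,410),scene=(140,250,240,380)).items():
    p=camera(n);print(n,[(round(d["score"],2),np.round(d["centre"],1),atz(p,d["centre"],.0285).round(4)) for d in landmark_of("dish",p)[:2]])
    a.append(cv2.resize(p["pixels"][r0:r1,c0:c1,::-1],(400,314),interpolation=cv2.INTER_CUBIC))
cv2.imwrite("pics/end.png",np.hstack(a))
E
```

```text
33.5833
top [(0.53, array([135.5, 328.4]), array([ 0.6821, -0.1591,  0.0285]))]
scene [(0.71, array([188. , 301.1]), array([ 0.686 , -0.1532,  0.0285]))]
```

View pics/end.png

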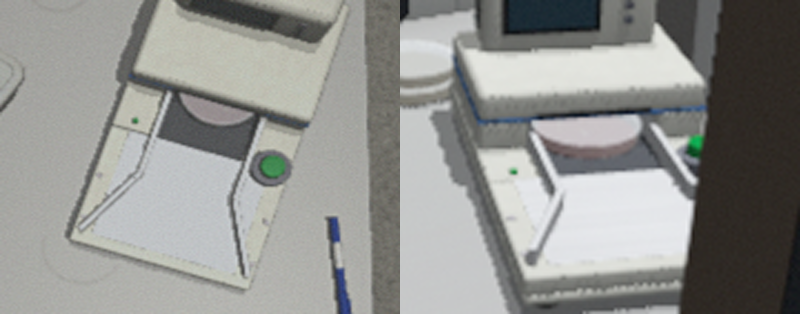

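```bash
python3 -c "
from rig import *
print(hand_in())"
```

```text
the job is handed in; nothing more can be done
None
```

I seated the dish under the hood (its lid height matches the seated position), pressed the green button to its stop and released it, and handed the job in; I don't have the verdict. The first push passed over the dish because the fingertips sit 37 mm above the reported tool position, so I touched the bench to correct for that. The arm kept clear of the bystanders, but I didn't re-measure them.

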